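# Seat the splined key on the plinth clamp and close the jaw

### The arm

A 6-joint arm with a two-finger parallel gripper is mounted at the origin on the work surface. World frame = base frame: x ahead of the robot, y to its left, z up, the work surface at z = 0. Lengths are in m, angles in rad, forces in N, time in s.
With the tool pointing down it reaches from about 0.325 to 0.9 m from the base axis. Payload 6.1 kg.
Tool frame: the origin (TCP) lies on the centre line of the jaws, within the pads' length; the fingertips stand 8 mm ahead of it and the grasp point (between the pads) lies 11 mm behind it; y points along the fingers, x is the direction in which the jaws open and shut, and the axes are right-handed (so a half turn about y gives the same grasp; the last joint's range is limited). The gripper opens to 85 mm and grips with 20 to 120 N. Pads are 22 mm wide; open, the fingers measure 114 mm over their backs; the gripper's body (76 mm by 85 mm) begins 54 mm behind the grasp point. The pads swing forward as they close: fully open they stand 13 mm farther back than shut.
Start: joints at [-1.418, 0.22, 1.526, -0, 1.395, -0.126], TCP at [0.172, -0.601, 0.239] pointing down, gripper open.
Joint ranges: [-2.98, 2.98], [-0.91, 2.08], [0.09, 2.57], [-1.24, 4.39], [0.2, 2.65], [-2.68, 2.68]. Speed limits (rad/s): [2.57, 2.57, 3.01, 3.14, 3.14, 3.14].

### API

Orientations are given as a rotation vector (axis times angle).
In Python, from rig import bot gives the robot as it stands. The module is installed in compiled form; this text tells all that it offers.
- The arm moves only by the shell command python3 -m creep 'ROWS' [FORCE]. ROWS is JSON, a list that holds one entry, the list of rows, each a list of 5 numbers: the closure in counts, from 0 (fully open) to 255 (shut), then the shift along the tool's x, y, z in m, then the turn about the tool's y in degrees. A call has 1 to 20 rows; each row is the pose to reach, as a shift and turn from the pose commanded when the call began, along the tool's axes at that moment; what a row does not reach only later rows make up. A row lasts 1/12 s, in which the tool goes at most 41.7 mm and 7.16 degrees, less where a joint would pass 70% of its speed; a pose out of reach is approached as far as the arm can. A call with a gripper value outside its range is refused whole. The fingers move at their own pace and stop on an object; FORCE is the grip in N (left out, the last holds). Time passes only in rows, so rows that repeat a pose let the fingers close. It gives the time, the measured TCP pose, the force and the opening at its end, in the units of the state.
- bot.observe(): the state, without advancing time (a new reading comes with each control period).
- bot.read_camera(name): name is "scene" or "top" or "wrist"; returns a dict with "frame" (480x640x3 uint8, red, green, blue), "range_z" (480x640 float32, m along the optical axis (not along the pixel's ray), 0 where there is no reading), "fx", "fy", "cx", "cy" (pixels), "rvec" (rotation vector, rad) and "tvec" (3), from world to camera coordinates, as OpenCV has them. Camera axes: x right, y down, z forward; pixel columns grow to the right and rows downward; lengths in m; the calibration is good to about 2 mm. A picture is of the moment at which its call begins.
- bot.hand_in(): hands the job in, once; it reports no verdict.
Trained networks look in a picture, given as the dict that the camera call returned (one of the last four; its "shot" number tells which), for a name from the list of things; names that differ only in an ending like _2 or _b are one class to them, and where a whole thing is asked for, a point or a joint stands for the part that bears it (a point fixed in the world has none). Each returns a list of dicts, best first, with "conf" (0 to 1); they miss things now and then, are a little off and sometimes report something else, mostly with a low value. They report only what shows in the picture. A call takes as long as a camera call. They do not tell look-alikes from the thing itself.
- bot.regions_of(query, picture): "mask" (480x640 bool, what is visible of it) and "extent" ([left, top, right, bottom] in pixels, round what is visible of it).
- bot.spot_point(query, picture): "xy" ([column, row] in pixels: a listed point, or the origin of a listed thing).
The state is a dict: "time_s": time; "joint_pos": joint angles; "joint_velocities": joint speeds; "joint_torque": joint torques, N m; "tcp_pos": TCP position; "tool_rot": TCP orientation; "ft_force": force on the tool from outside, world axes, zero at the start; "moment": the same for the moment, N m; "opening": finger opening in m.
Only numpy, scipy, OpenCV 4.12 (cv2) and the standard library are available. Lean on these libraries where they do the work, as an engineer would, in place of code of your own. Each camera call takes 0.05 s, during which the arm holds its last target. There are 200 camera calls.

### The job

Pick up the large splined T-handled key and push it down gently over the clamp's toothed spindle, rocking it until the teeth mesh and it sits fully home on the flange. Then turn it clockwise (seen from above) until the jaw closes on the wooden plinth, without overtightening, and let go, leaving the key standing on the spindle. Leave the slim key and the glass jar where they stand.

Things in the scene. Friction and masses are not known exactly. Their poses are not given: they have to be found in the camera images.
- key: The large key, plain steel, loose, upright on the bench, 0.26 to 0.5 kg: hub 52 mm across, 44 mm tall, neck 18 mm across up to 54 mm, then a dark T-bar up to 84 mm. Origin: centre of the underside, z up. Bore open below, 36 mm deep, wall radius 18 mm, six equal inward ribs 7.4 mm wide (tips at radius 13 mm) in its lowest 16 mm, at 30, 90, 150... degrees from the key's x.
- bar (a point): Middle of the large key's T-bar, 70 mm above the key's underside, axes as the key's. The bar is 90 mm long (x), 16 mm wide (y), 30 mm tall: grip it here across its width, fingertips kept above the hub, whose top is 26 mm below this point.
- clamp: Grey steel plinth clamp fixed to the bench: base plate 100 x 290 x 14 mm, housing 84 x 84 mm up to 56 mm high round the origin, wooden plinth 96 mm long, 69 mm high, fixed jaw 80 mm high. Origin: on the spindle axis, at the underside; x across, y from spindle to jaws, z up.
- seat (a point): Fixed to the clamp on the spindle axis, 62 mm up, axes as the clamp's (it does not turn): centre of the top of the spindle's flange (54 mm across), where the key's underside rests when home. Six equal teeth (radius 12 to 17 mm, 5 mm wide) rise to 18 mm above it, so an unmeshed key stops 18 mm high and goes down once meshed. Play 3 degrees either way.
- nose (a point): Fixed to the clamp on the spindle axis: top of the spindle's plain nose, 33.5 mm above the seat; 12 mm across here, 24 mm lower down, it centres the bore. How the teeth stand is not measured: find it by rocking. The spindle turns stiffly (0.1 to 0.16 N m) and stays; clockwise the jaw closes 0.6 to 1.4 rad from the start, at a solid stop: do not overtighten; anticlockwise it stops after 0 to 0.8 rad.
- jaw: The moving jaw, a grey steel block 78 x 18 x 64 mm between housing and plinth. Origin: centre of its underside, axes as the clamp's. Its origin lies 99.8 mm from the clamp's origin along the clamp's y at the start, 105 mm when closed on the plinth. The spindle turns idle at first (so the jaw does not tell how the teeth stand); the last 0.6 rad move the jaw.
- slim_key: Bystander: a smaller steel T-handled key, shank 32 mm across, bar 54 mm long, 74 mm tall, upright. Origin: centre of its underside. The large and the slim key may have changed places. Leave it alone.
- jar: Bystander: a glass jar with a metal lid, 52 mm across, 75 mm tall. Origin: centre of its underside. Leave it alone.
Mind the look-alikes: they are no part of the job. Leave any purple look-alike of the key alone.

How it is judged:
By the outcome, as a careful person would: the job done as asked, in the order asked, and still so for the second after the job is handed in, with the robot touching nothing.
It also fails if it takes over 72 s, if anything falls off the work surface, if the arm or the gripper's body presses on something with over 40 N, if the wrist force passes 120 N, or if a joint passes its speed limit or range.

## Working session

There is one attempt and no reset: what is moved stays moved. The work goes in short steps, Python scripts to look and compute and a shell command to move; the robot and the scene stay as the last step left them, time stands still between calls to the robot, and variables do not carry over. Pictures are saved under pics/ and viewed, about 8 in all and at most 12, crops included, and the job is handed in when it is done.

```bash
mkdir -p pics; cat > h.py <<'E'
import numpy as np, cv2
from rig import bot
def world(p,u,v,z=None):
    R=cv2.Rodrigues(np.array(p["rvec"],float))[0];t=np.array(p["tvec"],float).ravel()
    r=np.array([(u-p["cx"])/p["fx"],(v-p["cy"])/p["fy"],1.])
    o=-R.T@t;d=R.T@r
    if z is None: k=p["range_z"][int(round(v)),int(round(u))]
    else: k=(z-o[2])/d[2]
    return o+k*d
def pix(p,X):
    return cv2.projectPoints(np.array([X],float),np.array(p["rvec"],float),np.array(p["tvec"],float),np.array([[p["fx"],0,p["cx"]],[0,p["fy"],p["cy"]],[0,0,1.]]),None)[0].ravel()
def cloud(p,mask):
    v,u=np.nonzero(mask&(p["range_z"]>0));k=p["range_z"][v,u]
    R=cv2.Rodrigues(np.array(p["rvec"],float))[0];t=np.array(p["tvec"],float).ravel()
    c=np.c_[(u-p["cx"])/p["fx"]*k,(v-p["cy"])/p["fy"]*k,k]
    return (c-t)@R
def save(p,n): cv2.imwrite("pics/"+n,p["frame"][:,:,::-1])
E
python3 - <<'E'
from h import *
np.set_printoptions(precision=4,suppress=True)
s=bot.observe();print(s)
for c in ["top","scene"]:
    p=bot.read_camera(c);save(p,c+"0.png")
    for q,z in [("key",0),("bar",.07),("clamp",0),("seat",.062),("nose",.0955),("jaw",None),("slim_key",0),("jar",0)]:
        for r in bot.spot_point(q,p)[:3]: print(c,q,round(r["conf"],2),np.round(r["xy"]),world(p,*r["xy"],z if z is not None else .01))
E
```

```text
{'time_s': 0.0, 'joint_pos': array([-1.4181,  0.2212,  1.5276,  0.    ,  1.3947, -0.1261]), 'joint_velocities': array([-0.0009,  0.    , -0.0014, -0.0015,  0.0011, -0.0015]), 'joint_torque': array([ -0.0002, -49.6898, -38.9399,   0.    ,   0.0111,   0.    ]), 'tcp_pos': array([ 0.1719, -0.6003,  0.2382]), 'tool_rot': array([-1.3268,  1.0024, -1.    ]), 'ft_force': array([ 0.0662, -0.0275,  0.2383]), 'moment': array([ 0.0161,  0.0082, -0.0436]), 'opening': 0.08497183704394647}
top key 0.94 [167. 253.] [0.4286 0.2231 0.    ]
top key 0.78 [261. 254.] [0.4309 0.0609 0.    ]
top key 0.59 [361. 213.] [ 0.5045 -0.1094  0.    ]
top bar 0.82 [361. 210.] [ 0.501  -0.1053  0.07  ]
top bar 0.64 [154. 254.] [0.4241 0.2206 0.07  ]
top bar 0.58 [258. 251.] [0.4322 0.056  0.07  ]
top clamp 0.9 [264. 160.] [0.5942 0.061  0.    ]
top seat 0.77 [262. 150.] [0.596  0.0561 0.062 ]
top nose 0.98 [261. 146.] [0.5945 0.054  0.0955]
top jaw 0.79 [210. 140.] [0.6258 0.1538 0.01  ]
top slim_key 0.29 [359. 215.] [ 0.5018 -0.1055  0.    ]
top jar 0.96 [442. 286.] [ 0.3838 -0.2478  0.    ]
top jar 0.15 [260. 151.] [0.6103 0.068  0.    ]
scene key 0.94 [296. 248.] [ 0.5064 -0.1079  0.    ]
scene key 0.79 [442. 346.] [0.4269 0.2253 0.    ]
scene key 0.68 [376. 284.] [0.4326 0.0576 0.    ]
scene bar 0.8 [447. 324.] [0.4341 0.2212 0.07  ]
scene bar 0.7 [296. 222.] [ 0.5014 -0.1109  0.07  ]
scene bar 0.56 [380. 260.] [0.4327 0.0575 0.07  ]
scene clamp 0.71 [306. 328.] [0.5976 0.061  0.    ]
scene seat 0.96 [306. 308.] [0.5985 0.0612 0.062 ]
scene nose 0.76 [305. 293.] [0.5958 0.0536 0.0955]
scene jaw 0.72 [325. 375.] [0.6279 0.1556 0.01  ]
scene slim_key 0.89 [239. 198.] [ 0.5247 -0.3061  0.    ]
scene jar 0.82 [307. 187.] [ 0.3781 -0.2516  0.    ]
```

View pics/top0.png

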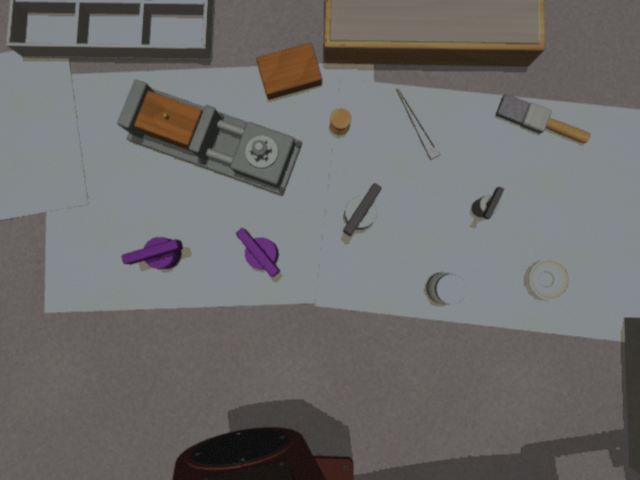

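View pics/scene0.png

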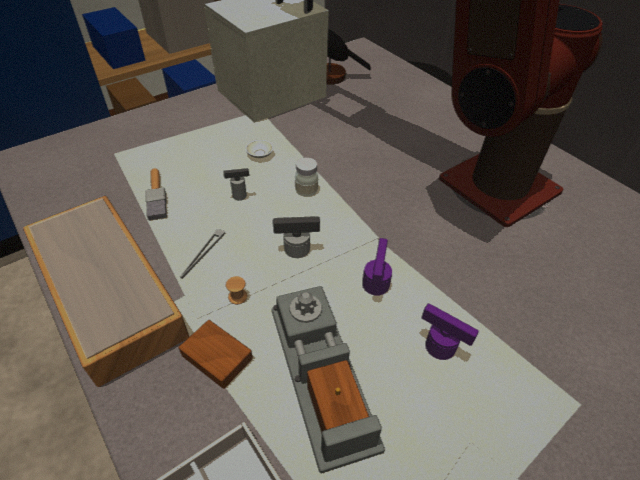

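```bash
python3 - <<'E'
from h import *
from scipy.spatial.transform import Rotation as Ro
np.set_printoptions(precision=4,suppress=True)
s=bot.observe();M=Ro.from_rotvec(s["tool_rot"]).as_matrix();print(M)
for c in ["top","scene"]:
    p=bot.read_camera(c)
    X=cloud(p,np.ones((480,640),bool))
    k=X[(np.hypot(X[:,0]-.503,X[:,1]+.108)<.07)&(X[:,2]>.06)]
    a=k[:,:2]; (ctr,wh,ang)=cv2.minAreaRect(a.astype(np.float32)*1000)
    d=np.linalg.svd(a-a.mean(0),full_matrices=False)[2][0]
    print(c,len(k),a.mean(0),np.degrees(np.arctan2(d[1],d[0])),ctr,wh,ang,np.percentile(k[:,2],[5,50,95]))
    f=X[(np.hypot(X[:,0]-.5965,X[:,1]-.056)<.04)&(X[:,2]>.05)]
    g=f[f[:,2]>.085]; print("nose",len(g),g.mean(0))
    r=bot.regions_of("clamp",p)[0];m=X=cloud(p,r["mask"]);
    lo=m[m[:,2]<.09]; print("clamp rect",cv2.minAreaRect(lo[:,:2].astype(np.float32)*1000),r["conf"])
    j=bot.regions_of("jaw",p)
    if j: Y=cloud(p,j[0]["mask"]);Y=Y[Y[:,2]>.055];print("jaw",cv2.minAreaRect(Y[:,:2].astype(np.float32)*1000),np.median(Y[:,2]),j[0]["conf"])
    if c=="top":
        u=[pix(p,[.5965,.056,.0955])]; u,v=u[0]; u,v=int(u),int(v)
        cv2.imwrite("pics/crop1.png",cv2.resize(p["frame"][v-35:v+35,u-35:u+35,::-1],None,fx=8,fy=8,interpolation=cv2.INTER_CUBIC))
E
```

```text
[[ 0.2752 -0.      0.9614]
 [-0.9614 -0.      0.2752]
 [ 0.     -1.     -0.    ]]
top 595 [ 0.5016 -0.1056] 148.04510530035057 (502.6617126464844, -106.1810302734375) (15.980386734008789, 90.03556823730469) 58.05937957763672 [0.0809 0.0838 0.0861]
nose 185 [0.594  0.0567 0.0925]
clamp rect ((632.2828369140625, 161.72572326660156), (322.3460388183594, 105.16584777832031), 71.73956298828125) 0.78
jaw ((626.702880859375, 151.7458038330078), (19.08181381225586, 77.30982971191406), 71.62353515625) 0.07788783911208763 0.95
scene 646 [ 0.5076 -0.1021] -31.821128059242387 (505.8830261230469, -105.081298828125) (19.266218185424805, 89.19170379638672) 58.79622268676758 [0.0619 0.0791 0.0848]
nose 153 [0.6    0.0603 0.0915]
clamp rect ((497.7051696777344, -138.00396728515625), (121.78750610351562, 88.23611450195312), 75.63614654541016) 0.7
jaw ((630.8998413085938, 155.6795654296875), (25.564044952392578, 78.2867431640625), 72.31987762451172) 0.07683614043237043 0.59
```

View pics/crop1.png

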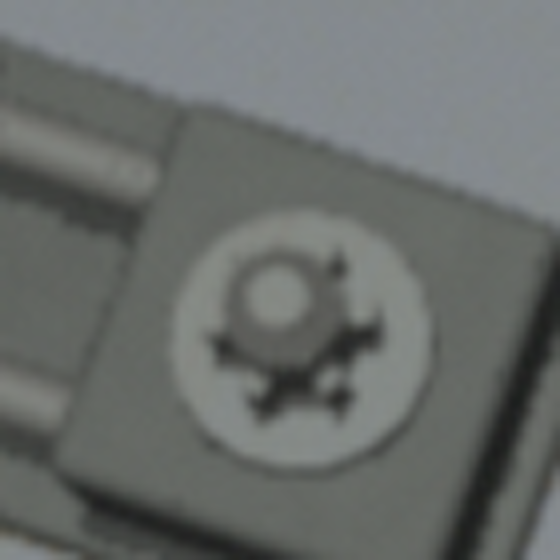

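```bash
python3 -m creep '[[[0,-0.05,0,0.06,-14],[0,-0.1,0,0.12,-28],[0,-0.15,0.01,0.18,-42],[0,-0.19,0.02,0.225,-56],[0,-0.23,0.03,0.27,-70],[0,-0.27,0.038,0.32,-84],[0,-0.31,0.038,0.37,-98],[0,-0.384,0.038,0.454,-132],[0,-0.384,0.038,0.454,-132],[0,-0.384,0.038,0.454,-132],[0,-0.384,0.038,0.454,-132],[0,-0.384,0.038,0.454,-132],[0,-0.384,0.038,0.454,-132],[0,-0.384,0.038,0.454,-132],[0,-0.384,0.038,0.454,-132],[0,-0.384,0.038,0.454,-132],[0,-0.384,0.038,0.454,-132],[0,-0.384,0.038,0.454,-132],[0,-0.384,0.038,0.454,-132],[0,-0.384,0.038,0.454,-132]]]'
python3 - <<'E'
from h import *
from scipy.spatial.transform import Rotation as Ro
np.set_printoptions(precision=4,suppress=True)
s=bot.observe();print(Ro.from_rotvec(s["tool_rot"]).as_matrix(),s["tcp_pos"],s["joint_pos"],s["joint_velocities"],s["ft_force"])
p=bot.read_camera("wrist");save(p,"w1.png")
X=cloud(p,np.ones((480,640),bool))
k=X[(np.hypot(X[:,0]-.503,X[:,1]+.108)<.07)&(X[:,2]>.06)&(X[:,2]<.1)]
print(cv2.minAreaRect(k[:,:2].astype(np.float32)*1000),np.percentile(k[:,2],[5,50,95]),len(k))
E
```

```text
time_s: 2.87
tcp_pos: [0.5029, -0.1066, 0.2014]
tool_rot: [-1.423, -0.79, 0.79]
ft_force: [-0.4, 0.0, -0.7]
opening: 0.0851
[[ 0.5284  0.0001 -0.849 ]
 [ 0.849  -0.0001  0.5284]
 [ 0.     -1.     -0.0002]] [ 0.5029 -0.1066  0.2014] [-0.3624 -0.0155  1.8539 -0.      1.303  -1.3765] [-0.0045 -0.0011  0.0022  0.0015 -0.0009  0.1071] [-0.4146  0.0112 -0.7479]
((503.1289978027344, -105.15902709960938), (15.90611743927002, 89.4316635131836), 58.170753479003906) [0.082  0.0842 0.0855] 2915
```

```bash
python3 -m creep '[[[0,0.001,0.04,0,0],[0,0.001,0.08,0,0],[0,0.001,0.11,0,0],[0,0.001,0.13,0,0],[0,0.001,0.142,0,0],[0,0.001,0.142,0,0],[255,0.001,0.142,0,0],[255,0.001,0.142,0,0],[255,0.001,0.142,0,0],[255,0.001,0.142,0,0],[255,0.001,0.142,0,0],[255,0.001,0.142,0,0],[255,0.001,0.142,0,0],[255,0.001,0.142,0,0],[255,0.001,0.142,0,0],[255,0.001,0.142,0,0]]]' 60
```

```text
time_s: 4.25
tcp_pos: [0.5039, -0.1063, 0.0602]
tool_rot: [-1.424, -0.789, 0.788]
ft_force: [-1.0, -0.7, 5.4]
opening: 0.0153
```

View pics/w1.png

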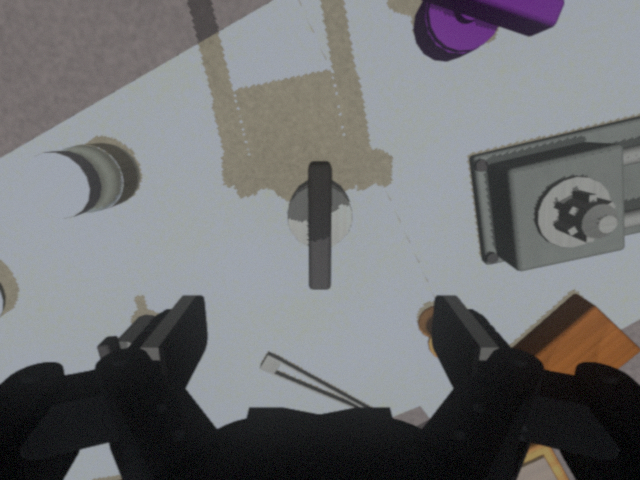

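```bash
python3 -m creep '[[[255,0,-0.02,0,0],[255,0,-0.05,0,0],[255,0,-0.09,0,0],[255,0,-0.12,0,0],[255,0.03,-0.14,0.003,0],[255,0.06,-0.14,0.006,0],[255,0.09,-0.14,0.008,0],[255,0.1,-0.14,0.008,0],[255,0.1,-0.14,0.008,0],[255,0.1,-0.14,0.008,0],[255,0.1,-0.14,0.008,0]]]' 60
python3 - <<'E'
from h import *
np.set_printoptions(precision=4,suppress=True)
s=bot.observe();print(s["tcp_pos"],s["joint_pos"],s["ft_force"],s["moment"],s["opening"])
p=bot.read_camera("wrist");save(p,"w2.png")
for q,z in [("seat",.062),("nose",.0955),("jaw",.0),("clamp",0)]:
    for r in bot.spot_point(q,p)[:1]: print(q,round(r["conf"],2),np.round(r["xy"]),world(p,*r["xy"],z))
X=cloud(p,np.ones((480,640),bool)); g=X[(np.hypot(X[:,0]-.5955,X[:,1]-.0567)<.02)&(X[:,2]>.09)];print(len(g),g.mean(0),cv2.minEnclosingCircle(g[:,:2].astype(np.float32)*1000))
u,v=map(int,pix(p,[.5955,.0567,.08]));print(u,v)
a=max(0,v-70);b=max(0,u-70)
# polar-free rectified crop at z=0.08 plane
n=560;w=[]
R=[[.5955+(280-i)*1e-4,.0567+(280-j)*1e-4,.080] for i in range(n) for j in range(n)]
m=cv2.projectPoints(np.array(R),np.array(p["rvec"],float),np.array(p["tvec"],float),np.array([[p["fx"],0,p["cx"]],[0,p["fy"],p["cy"]],[0,0,1.]]),None)[0].reshape(n,n,2).astype(np.float32)
cv2.imwrite("pics/rect1.png",cv2.remap(p["frame"][:,:,::-1].copy(),m[...,0],m[...,1],cv2.INTER_CUBIC))
E
```

```text
time_s: 5.17
tcp_pos: [0.5486, -0.0174, 0.1982]
tool_rot: [-1.422, -0.786, 0.79]
ft_force: [-0.1, 0.4, -3.3]
opening: 0.0152
[ 0.5486 -0.0174  0.1982] [-0.1751  0.074   1.7685 -0.0006  1.3014 -1.1867] [-0.1076  0.4067 -3.2813] [ 0.0393 -0.0332  0.0265] 0.015214318065339795
seat 0.77 [438. 222.] [0.5941 0.058  0.062 ]
nose 0.75 [456. 237.] [0.5962 0.0586 0.0955]
jaw 0.6 [541. 186.] [0.636  0.1584 0.    ]
clamp 0.56 [420. 205.] [0.5947 0.0602 0.    ]
796 [0.5945 0.0578 0.0938] ((595.8370361328125, 58.158451080322266), 11.685956001281738)
445 231
```

View pics/w2.png

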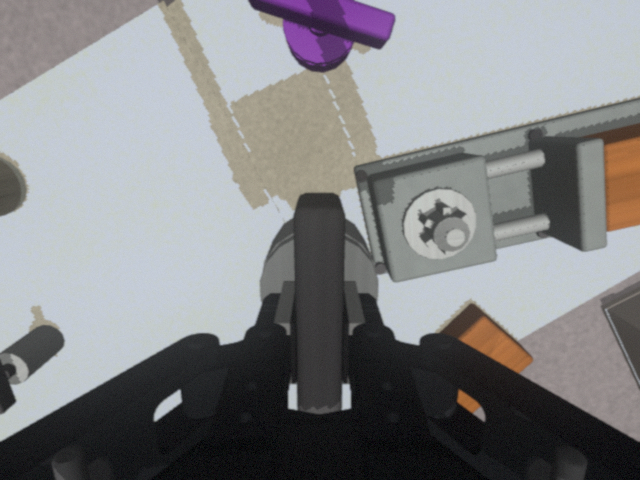

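View pics/rect1.png

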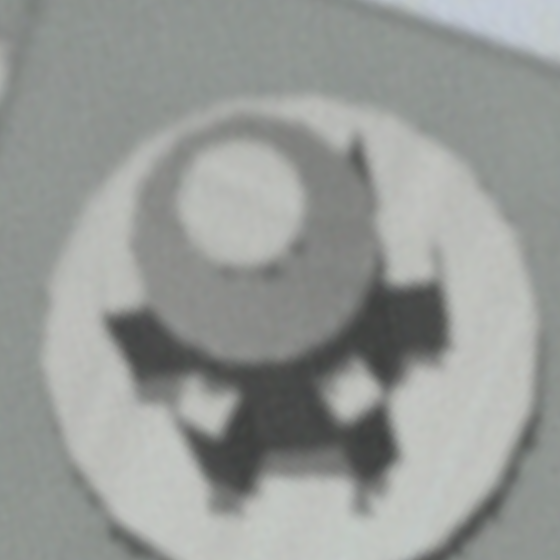

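```bash
python3 -m creep '[[[255,0.03,0,-0.001,-2],[255,0.06,0,-0.001,-5],[255,0.08,0,-0.001,-6],[255,0.089,0,-0.001,-6],[255,0.089,0.01,-0.001,-6],[255,0.089,0.03,-0.001,-6],[255,0.089,0.038,-0.001,-6],[255,0.089,0.038,-0.001,-6],[255,0.089,0.038,-0.001,-6]]]' 60
python3 - <<'E'
from h import *
np.set_printoptions(precision=4,suppress=True)
s=bot.observe();print(s["tcp_pos"],s["ft_force"],s["moment"])
p=bot.read_camera("scene")
u,v=map(int,pix(p,[.5958,.0577,.1]));print(u,v)
cv2.imwrite("pics/s2.png",cv2.resize(p["frame"][v-60:v+60,u-70:u+70,::-1],None,fx=5,fy=5,interpolation=cv2.INTER_CUBIC))
X=cloud(p,np.ones((480,640),bool)); 
for a,b in [(.105,.14),(.066,.08),(.084,.094)]:
    g=X[(np.hypot(X[:,0]-.5955,X[:,1]-.0567)<.035)&(X[:,2]>a)&(X[:,2]<b)]
    if len(g)<10: continue
    from scipy.optimize import least_squares
    r={.105:.026,.066:.014,.084:.01}[a]
    f=least_squares(lambda c:np.hypot(g[:,0]-c[0],g[:,1]-c[1])-r,[.5955,.0567],loss="soft_l1",f_scale=.001);print(a,len(g),f.x,np.abs(f.fun).mean())
E
```

```text
time_s: 6.17
tcp_pos: [0.5965, 0.0571, 0.1602]
tool_rot: [-1.39, -0.865, 0.869]
ft_force: [1.0, 1.3, -3.1]
opening: 0.0148
[0.5965 0.0571 0.1602] [ 0.9501  1.2717 -3.0792] [-0.0419  0.0399 -0.0021]
306 292
0.105 438 [0.5975 0.0571] 0.0005068790496616937
0.066 86 [0.5977 0.0571] 0.002048536332063854
```

View pics/s2.png

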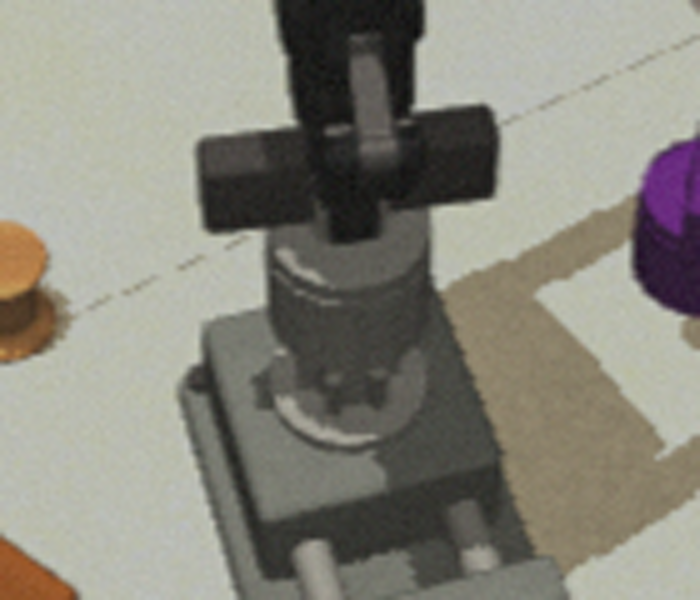

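```bash
python3 -m creep '[[[255,0,0.004,0,0],[255,0,0.008,0,0],[255,0,0.012,0,0],[255,0,0.014,0,0],[255,0,0.014,0,0]]]' 60; python3 -c "
from h import *
s=bot.observe();print(s['tcp_pos'],s['ft_force'],s['moment'])"
```

```text
time_s: 6.63
tcp_pos: [0.5971, 0.0581, 0.1465]
tool_rot: [-1.39, -0.868, 0.869]
ft_force: [0.2, -0.0, -3.6]
opening: 0.0151
[0.59712365 0.05805865 0.1465459 ] [ 0.22993887 -0.0482931  -3.60971305] [-0.06382572 -0.0430254   0.02084438]
```

```bash
python3 -m creep '[[[255,0,0.002,0,0],[255,0,0.004,0,0],[255,0,0.006,0,0],[255,0,0.007,0,0],[255,0,0.007,0,0]]]' 60; python3 -c "
from h import *
s=bot.observe();print(s['tcp_pos'],s['ft_force'],s['moment'])"
```

```text
time_s: 7.05
tcp_pos: [0.5974, 0.0581, 0.1399]
tool_rot: [-1.39, -0.868, 0.869]
ft_force: [0.5, 0.3, -3.2]
opening: 0.0149
[0.59741786 0.05809596 0.13993117] [ 0.51859661  0.34462906 -3.20393293] [ 0.0935075   0.04506906 -0.01165032]
```

```bash
python3 -m creep '[[[255,0,0.001,0,0],[255,0,0.002,0,0],[255,0,0.003,0,0],[255,0,0.003,0,0]]]' 60; python3 -c "
from h import *
s=bot.observe();print(s['tcp_pos'],s['ft_force'],s['moment'])"
```

```text
time_s: 7.38
tcp_pos: [0.5974, 0.058, 0.137]
tool_rot: [-1.39, -0.868, 0.869]
ft_force: [-0.3, -0.6, -2.9]
opening: 0.0152
[0.59743082 0.05797367 0.13704027] [-0.28011392 -0.58382857 -2.85789904] [-0.17093112  0.04498407 -0.01832044]
```

```bash
python3 -m creep '[[[255,0,0.001,0,0],[255,0,0.002,0,0],[255,0,0.003,0,0],[255,0,0.004,0,0],[255,0,0.004,0,0]]]' 60; python3 -c "
from h import *
s=bot.observe();print(s['tcp_pos'],s['ft_force'],s['moment'])"
```

```text
time_s: 7.8
tcp_pos: [0.5975, 0.058, 0.133]
tool_rot: [-1.39, -0.868, 0.869]
ft_force: [-0.6, -0.2, -4.1]
opening: 0.015
[0.59747789 0.05797784 0.13300924] [-0.6184637  -0.22850607 -4.11342225] [-0.2289457   0.14762549 -0.01963839]
```

```bash
python3 -m creep '[[[255,0,0.001,0,0],[255,0,0.002,0,0],[255,0,0.003,0,0],[255,0,0.004,0,0],[255,0,0.005,0,0],[255,0,0.006,0,0],[255,0,0.007,0,0],[255,0,0.007,0,0]]]' 60; python3 -c "
from h import *
s=bot.observe();print(s['tcp_pos'],s['ft_force'],s['moment'])"
```

```text
time_s: 8.47
tcp_pos: [0.5975, 0.058, 0.126]
tool_rot: [-1.39, -0.868, 0.869]
ft_force: [-1.7, -1.5, -3.1]
opening: 0.0154
[0.59748466 0.05798677 0.12600499] [-1.69448527 -1.54801099 -3.13469172] [-0.36950915  0.34902845  0.01027597]
```

```bash
python3 -m creep '[[[255,0,0.001,0,0],[255,0,0.002,0,0],[255,0,0.003,0,0],[255,0,0.004,0,0],[255,0,0.0045,0,0],[255,0,0.0045,0,0]]]' 60; python3 -c "
from h import *
s=bot.observe();print(s['tcp_pos'],s['ft_force'],s['moment'])"
```

```text
time_s: 8.97
tcp_pos: [0.5977, 0.058, 0.1223]
tool_rot: [-1.391, -0.868, 0.868]
ft_force: [-3.3, -2.6, 0.2]
opening: 0.015
[0.59765685 0.05798099 0.12227522] [-3.30417724 -2.62537648  0.22471198] [-0.43377173  0.77485725  0.07726907]
```

```bash
python3 -m creep '[[[255,-0.0005,0,0.0003,0],[255,-0.001,0.0005,0.0005,0],[255,-0.001,0.001,0.0005,0],[255,-0.001,0.001,0.0005,0]]]' 60; python3 - <<'E'
from h import *
s=bot.observe();print(s['tcp_pos'],s['ft_force'],s['moment'],s["joint_pos"])
p=bot.read_camera("scene")
u,v=map(int,pix(p,[.5958,.0577,.08]))
cv2.imwrite("pics/s3.png",cv2.resize(p["frame"][v-60:v+60,u-70:u+70,::-1],None,fx=5,fy=5,interpolation=cv2.INTER_CUBIC))
E
```

```text
time_s: 9.3
tcp_pos: [0.5975, 0.0577, 0.1221]
tool_rot: [-1.391, -0.87, 0.867]
ft_force: [-3.7, 0.4, 6.1]
opening: 0.0152
[0.5974897  0.05774964 0.12214966] [-3.72381829  0.39767152  6.05859208] [0.03259695 0.70349057 0.01770587] [-3.53768036e-02  2.69154291e-01  1.69810009e+00  8.20232766e-04
  1.17237702e+00 -1.15226332e+00]
```

View pics/s3.png

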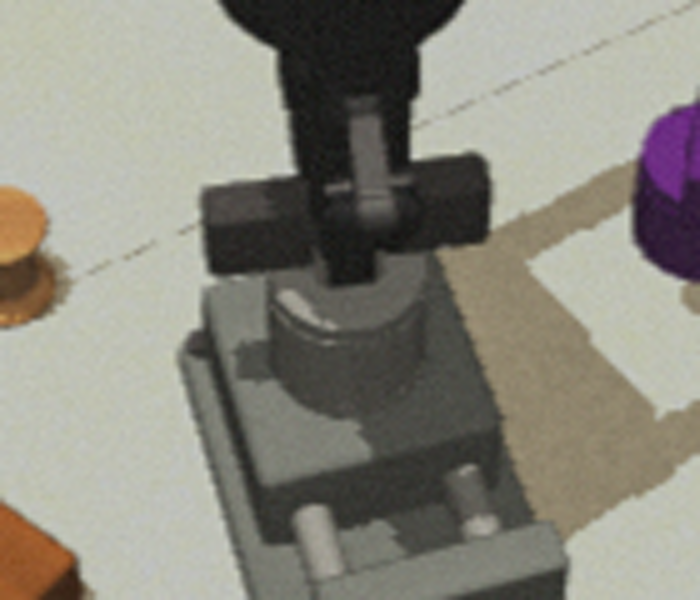

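```bash
python3 -m creep '[[[255,0,-0.0005,0.0005,2],[255,0,-0.0005,0.0005,4],[255,0,-0.0005,0.0005,6],[255,0,-0.0005,0.0005,8],[255,0,-0.0005,0.0005,10],[255,0,-0.0005,0.0005,12],[255,0,-0.0005,0.0005,12]]]' 60; cat > st.py <<'E'
from h import *
from scipy.spatial.transform import Rotation as Ro
np.set_printoptions(precision=3,suppress=True)
s=bot.observe();M=Ro.from_rotvec(s["tool_rot"]).as_matrix()
print(s['tcp_pos'],"yaw %.2f"%np.degrees(np.arctan2(M[1,0],M[0,0])),"F_tool",M.T@s['ft_force'],"M",s['moment'],"q6 %.3f"%s["joint_pos"][5],s["time_s"],s["opening"])
E
python3 st.py
```

```text
time_s: 9.93
tcp_pos: [0.5971, 0.0574, 0.1222]
tool_rot: [-1.454, -0.708, 0.706]
ft_force: [-2.4, -2.3, 5.3]
opening: 0.0149
[0.597 0.057 0.122] yaw 51.90 F_tool [-3.283 -5.291  0.518] M [-0.349  0.467  0.021] q6 -0.941 9.9333 0.014943749991790994
```

```bash
python3 -m creep '[[[255,-0.0005,0,0,2],[255,-0.0005,0,0,4],[255,-0.0005,0,0,6],[255,-0.0005,0,0,8],[255,-0.0005,0,0,10],[255,-0.0005,0,0,12],[255,-0.0005,0,0,12]]]' 60; python3 st.py
```

```text
time_s: 10.52
tcp_pos: [0.5969, 0.0571, 0.1222]
tool_rot: [-1.502, -0.547, 0.544]
ft_force: [-1.0, -1.5, 4.1]
opening: 0.0152
[0.597 0.057 0.122] yaw 39.96 F_tool [-1.763 -4.141 -0.541] M [-0.31   0.266 -0.011] q6 -0.733 10.5167 0.015234821515223535
```

```bash
cat > bar.py <<'E'
from h import *
import sys
p=bot.read_camera("scene");X=cloud(p,np.ones((480,640),bool))
r=bot.regions_of("bar",p)
k=X[(np.hypot(X[:,0]-.596,X[:,1]-.0575)<.055)&(X[:,2]>.133-float(sys.argv[1]))&(X[:,2]<.150)]
if len(sys.argv)>2: save(p,sys.argv[2])
b=k[np.hypot(k[:,0]-.596,k[:,1]-.0575)>.028]
d=b[:,:2]-[.596,.0575];a=np.arctan2(d[:,1],d[:,0]);print("bar yaw",np.degrees(np.angle(np.exp(2j*a).mean())/2),len(b))
J=bot.regions_of("jaw",p)
if J:
    Y=cloud(p,J[0]["mask"]);Y=Y[Y[:,2]>.058];c=np.array(cv2.minAreaRect(Y[:,:2].astype(np.float32)*1000)[0]);print("jaw",c,J[0]["conf"],"dist",(np.median(Y[:,:2],0)*1000-[595.8,57.5])@[.314,.949])
E
python3 bar.py 0; python3 st.py
```

```text
bar yaw -52.17162212206324 246
jaw [630.74731445 155.13168335] 0.56 dist 103.83796241369369
[0.597 0.057 0.122] yaw 40.07 F_tool [-1.075 -5.588 -0.794] M [-0.316  0.237 -0.055] q6 -0.735 10.6667 0.015048341256036043
```

```bash
python3 -m creep '[[[255,0,0,0,2],[255,0,0,0,4],[255,0,0,0,6],[255,0,0,0,8],[255,0,0,0,10]]]' 60; python3 st.py; python3 bar.py 0
```

```text
time_s: 11.08
tcp_pos: [0.5967, 0.057, 0.1222]
tool_rot: [-1.532, -0.412, 0.409]
ft_force: [-2.0, -2.8, 5.5]
opening: 0.0152
[0.597 0.057 0.122] yaw 29.99 F_tool [-3.089 -5.474 -1.421] M [-0.427  0.294  0.129] q6 -0.559 11.0833 0.015214609247140201
bar yaw -66.18973349995608 185
jaw [631.37713623 156.64926147] 0.57 dist 104.34268578440016
```

```bash
python3 -m creep '[[[255,0,0,0,2],[255,0,0,0,4],[255,0,0,0,6],[255,0,0,0,8]]]' 60; python3 st.py; python3 bar.py 0
```

```text
time_s: 11.57
tcp_pos: [0.5966, 0.0568, 0.1222]
tool_rot: [-1.551, -0.302, 0.3]
ft_force: [-4.0, -2.5, 6.2]
opening: 0.0151
[0.597 0.057 0.122] yaw 21.99 F_tool [-4.599 -6.251 -0.825] M [-0.491  0.565  0.127] q6 -0.420 11.5667 0.015070697640994982
bar yaw -76.26731190911957 163
jaw [631.81188965 155.64361572] 0.75 dist 103.98783310068889
```

```bash
python3 -m creep '[[[255,0,0,0,2],[255,0,0,0,4],[255,0,0,0,6]]]' 60; python3 st.py; python3 bar.py 0
```

```text
time_s: 11.97
tcp_pos: [0.5965, 0.0568, 0.1222]
tool_rot: [-1.561, -0.22, 0.218]
ft_force: [-3.4, -2.8, 7.7]
opening: 0.0152
[0.597 0.057 0.122] yaw 16.00 F_tool [-4.027 -7.67  -1.758] M [-0.575  0.508  0.207] q6 -0.315 11.9667 0.015213168307995016
bar yaw -81.85569478486217 161
jaw [631.16394043 153.52349854] 0.64 dist 104.80688370647962
```

```bash
python3 -m creep '[[[255,-0.0005,-0.0003,0,2],[255,-0.0007,-0.0003,0,4],[255,-0.0007,-0.0003,0,6]]]' 60; python3 st.py; python3 bar.py 0
```

```text
time_s: 12.37
tcp_pos: [0.596, 0.0567, 0.1222]
tool_rot: [-1.567, -0.138, 0.136]
ft_force: [-2.4, -2.9, 4.7]
opening: 0.0151
[0.596 0.057 0.122] yaw 9.99 F_tool [-2.862 -4.693 -2.457] M [-0.522  0.182  0.2  ] q6 -0.211 12.3667 0.015061350912553735
bar yaw -85.06718510075237 181
jaw [630.99127197 155.63421631] 0.9 dist 105.52745683177017
```

```bash
python3 -m creep '[[[255,0,0,0,2],[255,0,0,0,4]]]' 60; python3 st.py; python3 bar.py 0 s4.png
```

```text
time_s: 12.68
tcp_pos: [0.596, 0.0567, 0.1222]
tool_rot: [-1.57, -0.084, 0.081]
ft_force: [-1.1, -2.8, 4.6]
opening: 0.0152
[0.596 0.057 0.122] yaw 6.01 F_tool [-1.338 -4.58  -2.684] M [-0.662  0.167  0.157] q6 -0.141 12.6833 0.015203955961286956
bar yaw -87.38146299960809 188
jaw [631.11450195 156.62754822] 0.86 dist 105.85941541683249
```

```bash
python3 -m creep '[[[255,0,0,-0.0003,2],[255,0,0,-0.0005,4],[255,0,0,-0.0005,6]]]' 60; python3 st.py; python3 bar.py 0
```

```text
time_s: 13.08
tcp_pos: [0.5959, 0.0566, 0.1222]
tool_rot: [-1.571, -0.001, -0.001]
ft_force: [-2.3, -1.7, 5.2]
opening: 0.0153
[0.596 0.057 0.122] yaw 0.01 F_tool [-2.253 -5.188 -1.708] M [-0.359  0.289  0.168] q6 -0.037 13.0833 0.015346969178883849
bar yaw 85.31014346843058 175
jaw [631.4598999  156.77523804] 0.66 dist 106.82767208634507
```

```bash
python3 -m creep '[[[255,0,0,0,2],[255,0,0,0,4]]]' 60; python3 st.py; python3 bar.py 0
```

```text
time_s: 13.4
tcp_pos: [0.5958, 0.0566, 0.1222]
tool_rot: [-1.57, 0.054, -0.055]
ft_force: [-2.1, -1.8, 5.3]
opening: 0.015
[0.596 0.057 0.122] yaw -3.98 F_tool [-1.961 -5.292 -1.91 ] M [-0.417  0.264  0.149] q6 0.032 13.4 0.014994823080169114
bar yaw 80.85497371472502 173
jaw [631.8963623  156.04234314] 0.89 dist 106.92284320166361
```

```bash
python3 -m creep '[[[255,0,0,0,2],[255,0,0,0,4]]]' 60; python3 st.py; python3 bar.py 0 
```

```text
time_s: 13.72
tcp_pos: [0.5957, 0.0565, 0.1222]
tool_rot: [-1.568, 0.109, -0.11]
ft_force: [-2.5, -1.8, 6.6]
opening: 0.0151
[0.596 0.057 0.122] yaw -7.98 F_tool [-2.22  -6.589 -2.122] M [-0.411  0.316  0.141] q6 0.102 13.7167 0.015081324807487006
bar yaw 76.05169326601794 165
jaw [631.68005371 157.60923767] 0.84 dist 107.7054588879012
```

```bash
python3 -m creep '[[[255,0,0,0,1.5],[255,0,0,0,3]]]' 60; python3 st.py; python3 bar.py 0 
```

```text
time_s: 14.03
tcp_pos: [0.5957, 0.0565, 0.1222]
tool_rot: [-1.566, 0.149, -0.151]
ft_force: [-1.8, -2.1, 5.7]
opening: 0.0155
[0.596 0.057 0.122] yaw -10.96 F_tool [-1.358 -5.75  -2.432] M [-0.443  0.379  0.172] q6 0.154 14.0333 0.01547366576125473
bar yaw 73.65963970129788 163
jaw [631.58966064 157.77786255] 0.67 dist 107.94444686605017
```

```bash
python3 -m creep '[[[255,0,0,0,1],[255,0,0,0,2]]]' 60; python3 st.py; python3 bar.py 0 
```

```text
time_s: 14.35
tcp_pos: [0.5957, 0.0565, 0.1222]
tool_rot: [-1.563, 0.177, -0.178]
ft_force: [-1.8, -2.3, 6.0]
opening: 0.0149
[0.596 0.057 0.122] yaw -12.94 F_tool [-1.208 -6.02  -2.676] M [-0.423  0.359  0.147] q6 0.189 14.35 0.014879913382301983
bar yaw 71.99211117003831 164
jaw [631.79681396 157.39291382] 0.58 dist 107.83472619046078
```

```bash
python3 -m creep '[[[255,0,0,0,1],[255,0,0,0,2]]]' 60; python3 st.py; python3 bar.py 0 
```

```text
time_s: 14.67
tcp_pos: [0.5956, 0.0565, 0.1221]
tool_rot: [-1.561, 0.204, -0.205]
ft_force: [-2.1, -1.6, 6.9]
opening: 0.0151
[0.596 0.057 0.122] yaw -14.91 F_tool [-1.662 -6.911 -2.048] M [-0.433  0.479  0.505] q6 0.223 14.6667 0.01508445999723904
bar yaw 70.0552083930672 160
jaw [631.63464355 158.17999268] 0.81 dist 108.2345355383773
```

```bash
python3 -m creep '[[[255,0,0,0,-0.5],[255,0,0,0,-1],[255,0,0,0,-1]]]' 60; python3 st.py; python3 - <<'E'
from h import *
p=bot.read_camera("scene")
cv2.imwrite("pics/s5.png",cv2.resize(p["frame"][230:430,220:420,::-1],None,fx=3,fy=3,interpolation=cv2.INTER_CUBIC))
E
```

```text
time_s: 15.07
tcp_pos: [0.5956, 0.0565, 0.1222]
tool_rot: [-1.562, 0.19, -0.191]
ft_force: [-2.9, -1.8, 6.2]
opening: 0.0154
[0.596 0.057 0.122] yaw -13.87 F_tool [-2.342 -6.238 -2.472] M [-0.458  0.391  0.116] q6 0.205 15.0667 0.015381831191136994
```

View pics/s5.png

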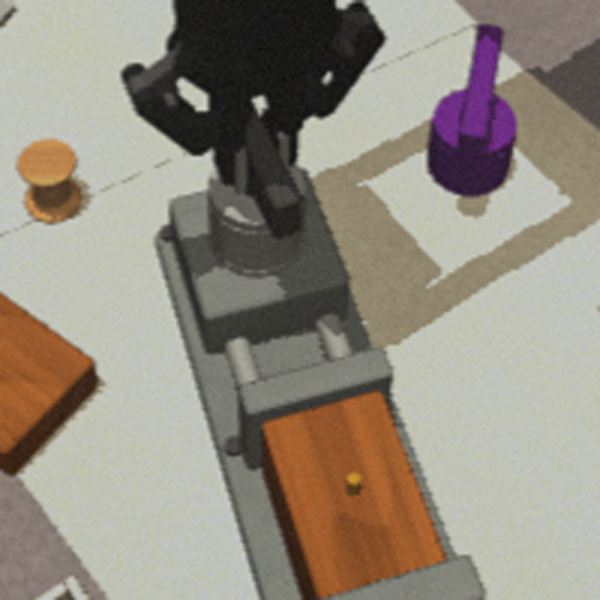

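```bash
python3 -m creep '[[[255,0,-0.0005,0,0],[150,0,-0.0005,0,0],[80,0,-0.0005,0,0],[0,0,-0.0005,0,0],[0,0,-0.0005,0,0],[0,0,-0.0005,0,0],[0,0,-0.0005,0,0],[0,0,-0.0005,0,0],[0,0,-0.0005,0,0],[0,0,-0.01,0,0],[0,0,-0.03,0,0],[0,0,-0.06,0,0],[0,0,-0.09,0,0],[0,0,-0.12,0,0],[0,0,-0.15,0,0],[0,0,-0.15,0,0],[0,0,-0.15,0,0]]]' 60; python3 st.py; python3 bar.py 0; python3 - <<'E'
from h import *
p=bot.read_camera("scene")
cv2.imwrite("pics/s6.png",cv2.resize(p["frame"][140:440,160:480,::-1],None,fx=2,fy=2,interpolation=cv2.INTER_CUBIC))
X=cloud(p,np.ones((480,640),bool));k=X[(np.hypot(X[:,0]-.596,X[:,1]-.0575)<.05)&(X[:,2]<.2)];print("key top",np.percentile(k[:,2],[97,99,100]))
p=bot.read_camera("wrist");X=cloud(p,np.ones((480,640),bool))
k=X[(np.hypot(X[:,0]-.596,X[:,1]-.0575)<.05)&(X[:,2]>.12)&(X[:,2]<.17)]
print("bar",cv2.minAreaRect(k[:,:2].astype(np.float32)*1000),np.percentile(k[:,2],[5,50,95]))
E
```

```text
time_s: 16.53
tcp_pos: [0.5968, 0.0565, 0.2754]
tool_rot: [-1.562, 0.187, -0.197]
ft_force: [-0.9, -0.5, -1.1]
opening: 0.0853
[0.597 0.056 0.275] yaw -14.02 F_tool [-0.814  1.108 -0.689] M [-0.024  0.052  0.007] q6 0.208 16.5333 0.08532151113580493
bar yaw 75.87673829603581 249
jaw [631.66369629 157.76550293] 0.77 dist 107.95494016710445
key top [0.14619146 0.14685568 0.14822993]
bar ((596.3491821289062, 58.53162384033203), (89.26094818115234, 15.989387512207031), 76.4497299194336) [0.14375289 0.14615229 0.14739209]
```

View pics/s6.png

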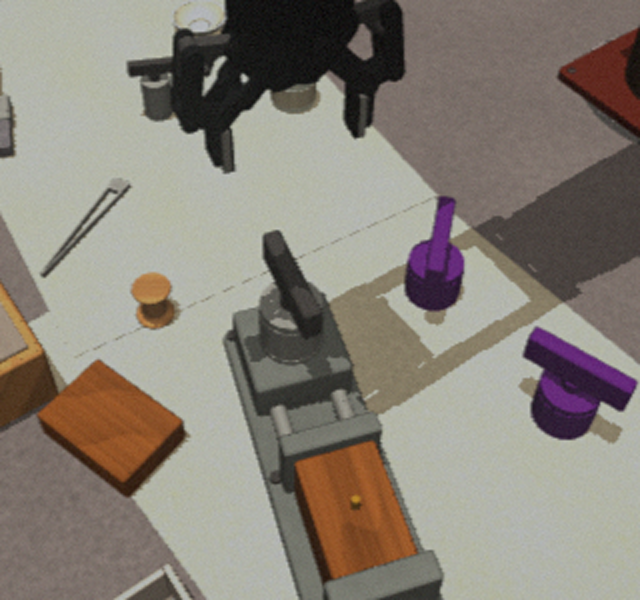

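```bash
python3 - <<'E'
from h import *
p=bot.read_camera("top")
j=bot.regions_of("jaw",p)[0];Y=cloud(p,j["mask"]);Y=Y[Y[:,2]>.055];c=cv2.minAreaRect(Y[:,:2].astype(np.float32)*1000);print(c,(np.array(c[0])-[626.70,151.75])@[.314,.949])
for q in ["slim_key","jar"]: print(q,[(round(r["conf"],2),world(p,*r["xy"],0)) for r in bot.spot_point(q,p)[:2]])
bot.hand_in()
E
```

```text
Traceback (most recent call last):
IndexError: list index out of range
```

```bash
python3 -c "
from rig import bot
print(bot.hand_in())"
```

```text
the job is handed in; nothing more can be done
None
```

The large plain-steel key is standing on the spindle, fully home, with the jaw closed on the plinth. I handed the job in at about 17 s of the 72 s allowed.

- **Meshing:** I estimated the tooth angle from the wrist picture and turned the key 6° to suit. It went down over the teeth without needing to be rocked and met the flange with only a few newtons of contact force.
- **Tightening:** I turned it clockwise about 79°. The turning torque then rose from about 0.15 to 0.5 N m, the solid stop, so I stopped there. I eased back 1°, within the 3° play, then opened the gripper and lifted clear.

**Last checks:**
- **Key height:** the top of the bar measured 146 mm, which matches a key sitting fully home (62 + 84 mm).
- **Key position:** the key stands centred and upright, and the gripper is open and clear of it.
- **Jaw:** the picture shows no gap between jaw and plinth. The jaw's measured travel was about 4.1–4.4 mm against 5.2 mm expected. That reading is noisy, so the torque stop is the stronger evidence that it closed.
- **Failed check:** the final top-camera check of the jaw returned nothing, most likely because the arm was in the way. That script stopped there, so it never re-measured the slim key or the jar.
- **Bystanders:** I never went near the slim key, the jar or the purple look-alikes at working height. In the last scene picture they looked undisturbed, though the gripper hid part of the jar.

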